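# Snap the retaining clip onto the serving stand's post

### The job

Fit the loose spring clip to the serving stand: push it sideways into the groove round the post, just above the wooden plate, until it snaps fully home round the neck, and let go of it there lying flat on the plate. Feel for the plate and use gentle force (no hard pressing on the stand), and leave the jar, the mushroom, the lime and the garlic where they are.

Things in the scene. Friction and masses are not known exactly. Their poses are not given: they have to be found in the camera images.
- stand: Low serving stand fixed to the worktop: steel foot (disc 124 mm wide, 10 mm high), flat round wooden plate (180 mm wide, 14 mm thick), steel post in its middle. Origin on the post's axis at the worktop. Post and plate are screwed to a height that differs each run and is not measured: plate top 40 to 65 mm above the worktop. Find it by touch: its rubber seat gives 1 mm at about 6 N, 3 mm at most
- post_axis (a point): Point on the stand's vertical post axis, at the worktop. Heights above the plate's top: 0 to 7 mm is the groove, where the post is a neck 16 mm in diameter; from 7 to 42 mm the post is 24 mm in diameter; then a wooden knob 30 mm in diameter up to 59 mm. The groove runs all the way round: the clip may come from any side
- clip: Loose steel push-on spring clip lying flat on the worktop, about 60 to 100 g. Origin on the axis of its bore at the underside; +x points out of its open mouth, z up. The flat part is 5 mm thick and reaches from x = -56 to +20 mm; its flared mouth is about 40 mm wide. The bore takes the 16 mm neck with about 0.5 mm play; the back of the bore (x = -8.5 mm) stops against the neck when home
- clip_mouth (a point): Middle of the gap between the noses of the clip's two spring jaws, 9 mm from the bore axis along the clip's x, at the underside. The gap is 9 mm; each jaw springs open 3.5 mm as the neck passes, which takes 7 to 12 N of push along x, then snaps shut behind it. The flares guide the neck in if it is up to 4 mm off to a side. More than 25 N of the clip on the stand harms it
- clip_tab (a point): Middle of the clip's grip tab, 41 mm behind the bore axis (clip x = -41 mm) and 25 mm above the underside. The tab is an upright plate 26 mm long (along clip x) and 12 mm thick (along clip y), its top 40 mm above the underside. Grip it across y from above, fingertips 8 mm or more above the underside, firmly (about 40 N), or it slips while pressing
- nut_jar: Bystander: jar with grey lid, 79 mm wide, 89 mm tall, origin at the centre of its underside
- mushroom: Bystander: brown mushroom, 52 mm wide, 46 mm tall
- lime: Bystander: green lime, 57 mm long, 45 mm tall
- garlic: Bystander: garlic bulb, 45 mm wide, 40 mm tall
Mind the look-alikes: they are no part of the job. Several things have the shape of the clip; the one meant has the colours described above.

How it is judged:
At the end, for the whole second after the job is handed in: The clip has snapped home round the neck: its bore axis is within 2.5 mm of the post's axis, it lies in the groove (underside 37 to 71 mm above the worktop), flat within 0.12 rad, at rest and released (horizontal distance between clip and post_axis below 0.0025 m and z of clip in the frame of stand between 0.037 and 0.071 m and angle between clip's own z axis and vertical below 0.12 rad and linear speed of clip below 0.02 m/s); the robot touches nothing.
It fails at once if the clip is pressed on the stand with more than 25 N (contact force between clip and stand above 25 N).
It fails at once if the robot itself pushes on the stand with more than 15 N (contact force between the arm and stand above 15 N).
It fails at once if the jar, the mushroom, the lime or the garlic is moved by more than 20 mm (distance of any of nut_jar, mushroom, lime, garlic from where it was at the start of the episode above 0.02 m).
It also fails if it takes over 51 s, if anything falls off the work surface, if the arm or the gripper's body presses on something with over 40 N, if the wrist force passes 120 N, or if a joint passes its speed limit or range.

### The arm

A 6-joint arm with a two-finger parallel gripper is mounted at the origin on a cart in front of the work surface, level with it; the furniture and walls round the work are solid. World frame = base frame: x ahead of the robot, y to its left, z up, the work surface at z = 0. Lengths are in m, angles in rad, forces in N, time in s.
With the tool pointing down it reaches from about 0.325 to 0.925 m from the base axis. Payload 3.1 kg.
Tool frame: the origin (TCP) lies at the very end of the fingers, on their centre line; the grasp point (between the pads) lies 19 mm behind it; z points along the fingers, y is the line along which they close (so a half turn about z gives the same grasp; the last joint's range is limited). The gripper opens to 85 mm and grips with 20 to 120 N. Pads are 22 mm wide; open, the fingers measure 114 mm over their backs; the gripper's body (76 mm by 85 mm) begins 54 mm behind the grasp point. The pads swing forward as they close: fully open they stand 13 mm farther back than shut.
Start: joints at [1.02, 0.217, 1.613, -0, 1.311, -0.112], TCP at [0.266, 0.566, 0.209] pointing down, gripper open.
Joint ranges: [-2.75, 2.75], [-0.78, 2.1], [0.31, 2.55], [-1.13, 4.27], [0.13, 2.63], [-2.58, 2.58]. Speed limits (rad/s): [2.79, 2.79, 3.14, 3.14, 3.14, 3.14].

### API

Orientations are given as a rotation vector (axis times angle).
In Python, from plant import robot, kinematics, viewer, monitor gives the robot as it stands. The module is installed in compiled form; this text tells all that it offers. Calls block until the motion is done:
- robot.goto(position, orientation): joint-space move of the TCP to a pose.
- robot.move_l(position, ori=None, vel=0.15, until_force=None): straight line of the TCP; ori=None keeps the orientation; vel is the mean speed in m/s. With until_force (N) it stops when the force on the tool has changed by that much, and returns True; else False.
- robot.set_joints(angles): joint-space move.
- robot.open_gripper() and robot.clamp(): open the fingers fully, or close them until they stop; the grip force is fixed at half the most.
- robot.hold(seconds).
- kinematics.solve_ik(position, orientation): joint angles nearest the present ones, or None.
- viewer.capture(name): name is "scene" or "top"; returns a dict with "frame" (384x512x3 uint8, red, green, blue), "fov_y" (degrees; the focal length in pixels is half the picture's height over the tangent of half this angle, whatever the lens; pixels are square), "cx", "cy" (the principal point, pixels), "xyz" and "rotation" of the camera in the world. Camera axes: x right, y down, z forward; pixel columns grow to the right and rows downward; lengths in m; the calibration is good to about 2 mm. A picture is of the moment at which its call begins. There is no depth.
A pose or a line that the arm cannot do raises robot.PlanningError and nothing moves.
- robot.finish_job(): hands the job in; it is judged then, once.
Readings, each from a call of its own:
- monitor.get_t(): time.
- monitor.get_joint_positions(): joint angles.
- monitor.get_joint_velocities(): joint speeds.
- monitor.get_joint_efforts(): joint torques, N m.
- monitor.get_eef_pos(): TCP position.
- monitor.get_eef_rot(): TCP orientation.
- monitor.get_contact_force(): force on the tool from outside, world axes, zero at the start.
- monitor.get_moment(): the same for the moment, N m.
- monitor.get_grip_width(): opening from 0.0 (shut) to 1.0 (fully open).
- monitor.get_gripper_force(): force on a finger pad.
Only numpy, scipy, OpenCV 4.12 (cv2) and the standard library are available. Lean on these libraries where they do the work, as an engineer would, in place of code of your own. Each camera call takes 0.05 s, during which the arm holds its last target. There are 200 camera calls.

## Working session

There is one attempt and no reset: what is moved stays moved. The work goes in short steps, each a Python script; the robot and the scene stay as the last script left them, time stands still between calls to the robot, and variables do not carry over. Pictures are saved under pics/ and viewed, at most 10 in all, crops included, and the job is handed in when it is done.

```bash
mkdir -p pics; python3 - <<'E'
from plant import robot,kinematics,viewer,monitor
import cv2,pickle
for n in("scene","top"):
    c=viewer.capture(n);pickle.dump(c,open(n+".pkl","wb"))
    cv2.imwrite(f"pics/{n}0.png",cv2.resize(c["frame"][:,:,::-1],(800,600),interpolation=cv2.INTER_CUBIC))
    print(n,c["fov_y"],c["cx"],c["cy"],c["xyz"],c["rotation"])
print(monitor.get_t(),monitor.get_eef_rot())
E
```

```text
scene 53.26347242833708 256.29217748359804 192.4259384804212 [-0.3322525   0.70359188  0.49796422] [-1.16858591  1.89797185 -1.27931514]
top 52.19044099547484 249.33507596993343 190.45187036559867 [0.46757737 0.19596832 0.93110932] [-2.18743979  2.14360031 -0.15250982]
0.1 [-0.6836083  -3.06560709  0.00317076]
```

View pics/scene0.png

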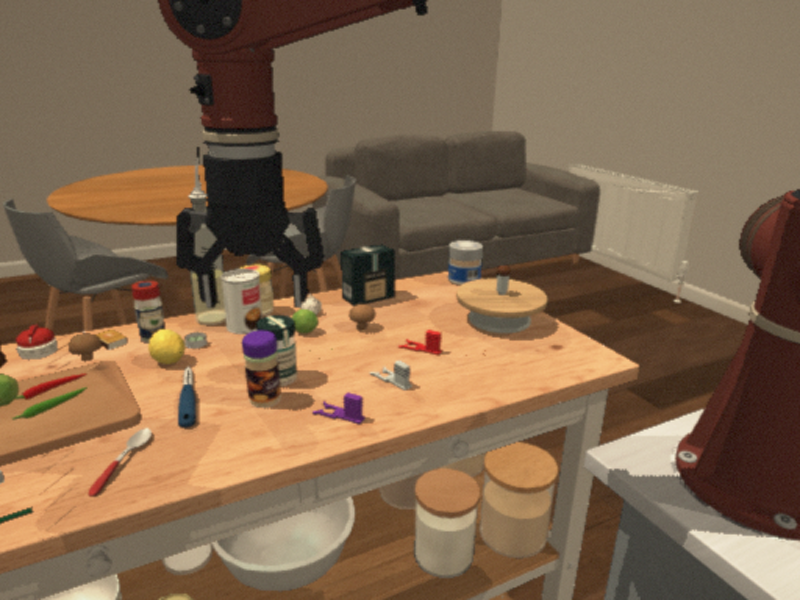

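View pics/top0.png

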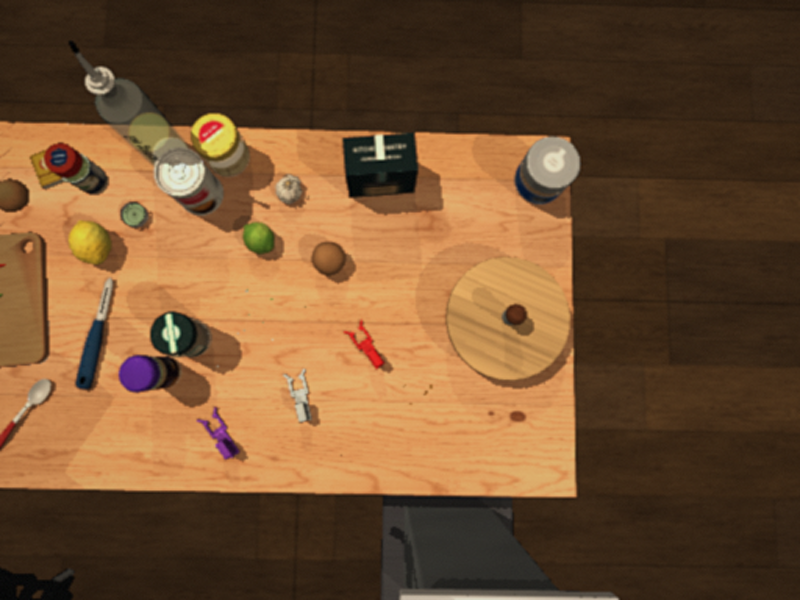

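The scene picture shows the steel clip at about (395,375), and the top picture at (300,395). The red and purple ones are look-alikes. The stand's knob is at (503,280) and (515,314). I'll enlarge these.

```bash
python3 - <<'E'
import cv2,pickle,numpy as np
T=[]
for n,cs in(("top",[(192,253),(328,203)]),("scene",[(253,241),(322,183)])):
    f=pickle.load(open(n+".pkl","rb"))["frame"][:,:,::-1]
    r=[]
    for x,y in cs:
        t=cv2.resize(np.ascontiguousarray(f[y-18:y+18,x-24:x+24]),(400,300),interpolation=cv2.INTER_CUBIC)
        r.append(t)
    T.append(np.hstack(r))
cv2.imwrite("pics/crop1.png",np.vstack(T))
E
```

```text
(no output)
```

View pics/crop1.png

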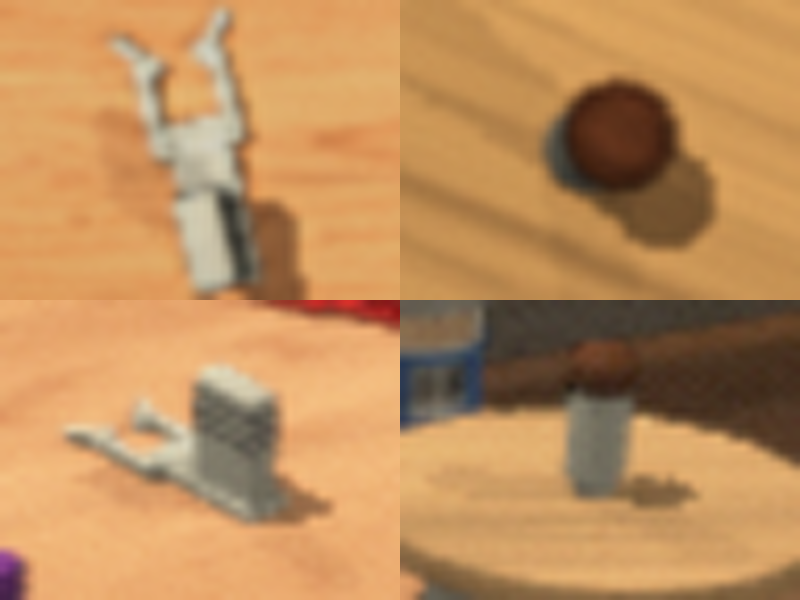

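The crops show the clip mouth pointing up in the top view, with the tab top at crop (204,241) and the flare tips at (115,38) and (225,12). In the scene view the tab top is at (237,84 in its tile). The knob centre is at tile (221,135) in the top view and (206,67) in the scene view.

```bash
cat > h.py <<'E'
import numpy as np,pickle
from scipy.spatial.transform import Rotation as R
from scipy.optimize import least_squares
C={n:pickle.load(open(n+".pkl","rb")) for n in("top","scene")}
def proj(c,P):
    q=(np.atleast_2d(P)-c["xyz"])@R.from_rotvec(c["rotation"]).as_matrix()
    f=c["frame"].shape[0]/2/np.tan(np.radians(c["fov_y"]/2))
    return np.c_[c["cx"]+f*q[:,0]/q[:,2],c["cy"]+f*q[:,1]/q[:,2]]
def px(cen,p): return np.array([cen[0]-24,cen[1]-18])+(np.array(p)+.5)/8.3333-.5
E
python3 - <<'E'
from h import *
tc=lambda p:px((192,253),p); ts=lambda p:px((328,203),p); sc=lambda p:px((253,241),p); ss=lambda p:px((322,183),p)
# triangulation of tab top and knob
for nm,a,b in(("tab",tc((204,241)),sc((237,84))),("knob",ts((221,135)),ss((206,67)))):
    s=least_squares(lambda P:np.r_[(proj(C["top"],P)-a).ravel(),(proj(C["scene"],P)-b).ravel()],[.4,.3,.03])
    print(nm,s.x,s.fun)
# clip model
M=[("top",(-.041,0,.04),tc((204,241))),("top",(.02,.018,.004),tc((115,40))),("top",(.02,-.018,.004),tc((226,12))),
("scene",(-.041,0,.04),sc((237,84))),("top",(-.028,.006,.04),tc((175,203))),("top",(-.028,-.006,.04),tc((213,191))),("top",(-.054,.006,.04),tc((195,293))),("top",(-.054,-.006,.04),tc((234,285)))]
def f(v):
    c,s=np.cos(v[2]),np.sin(v[2]);r=[]
    for n,m,p in M:
        r.append(proj(C[n],[v[0]+c*m[0]-s*m[1],v[1]+s*m[0]+c*m[1],m[2]+v[3]])[0]-p)
    return np.ravel(r)
s=least_squares(f,[.35,.3,.2,0]);print("clip",s.x,s.fun.reshape(-1,2).round(1).tolist())
S=[("top",0,np.array((509,319))/1.5625-.2),("top",.052,ts((221,135))),("scene",.0505,ss((206,67))),("scene",.042,ss((201,95)))]
g=lambda v:np.ravel([proj(C[n],[v[0],v[1],v[2]+h])[0]-p for n,h,p in S])
s=least_squares(g,[.4,-.1,.05]);print("stand",s.x,s.fun.reshape(-1,2).round(1).tolist())
E
```

```text
tab [0.41123458 0.30688589 0.03804574] [-0.05788924 -0.03606687  0.07558398  0.00799053]
knob [0.55151441 0.01099763 0.10702547] [ 0.09155483  0.06608486 -0.1628892   0.00705398]
clip [ 0.44999865  0.31766718  0.27030126 -0.00203954] [[0.0, 0.3], [-0.9, -0.2], [0.8, -0.6], [0.3, 0.2], [-0.5, -0.2], [0.2, -0.1], [-0.2, 0.5], [0.4, 0.1]]
stand [0.55074324 0.0108834  0.05559711] [[-0.4, -0.6], [0.2, 0.4], [-0.0, 0.4], [0.4, -0.4]]
```

```bash
cat >> h.py <<'E'
def down(a):
    c,s=np.cos(a),np.sin(a)
    return R.from_matrix([[c,s,0],[s,-c,0],[0,0,-1]]).as_rotvec()
E
python3 - <<'E'
from h import *
from plant import robot,kinematics,viewer,monitor
G=np.array([.450-.041*np.cos(.27),.3177-.041*np.sin(.27)])
for k in(0,np.pi,-np.pi):
    print(k,kinematics.solve_ik([*G,.011],down(.27+k)),kinematics.solve_ik([.51,.011,.07],down(0+k)))
robot.goto([*G,.10],down(.27))
print(monitor.get_t(),monitor.get_joint_positions())
print(robot.move_l([*G,.0115],vel=.08,until_force=8),monitor.get_eef_pos())
robot.clamp()
print(monitor.get_t(),monitor.get_grip_width(),monitor.get_gripper_force(),monitor.get_contact_force())
robot.move_l([*G,.17],vel=.15)
print(monitor.get_t(),monitor.get_grip_width(),monitor.get_contact_force())
robot.goto([.551-.041-.040,.011,.17],down(0))
print(monitor.get_t(),monitor.get_eef_pos())
for n in("scene","top"): pickle.dump(viewer.capture(n),open(n+"2.pkl","wb"))
import cv2
T=[]
for n in("scene","top"):
    f=pickle.load(open(n+"2.pkl","rb"))["frame"][:,:,::-1]
    x,y=proj(C[n],[.53,.011,.11])[0].astype(int)
    T.append(cv2.resize(np.ascontiguousarray(f[y-50:y+50,x-33:x+34]),(400,600),interpolation=cv2.INTER_CUBIC))
cv2.imwrite("pics/held.png",np.hstack(T))
E
```

```text
0 [ 5.04756024e-01  2.46735667e-01  2.00005545e+00 -8.88178420e-16
  8.94801537e-01  1.80555235e+00] [-1.16092049e-01  1.42186933e-01  1.98576963e+00 -4.44089210e-16
  1.01363609e+00  1.45470428e+00]
3.141592653589793 [ 0.50475602  0.24673567  2.00005545  0.          0.89480154 -1.3360403 ] [-1.16092049e-01  1.42186933e-01  1.98576963e+00 -4.44089210e-16
  1.01363609e+00 -1.68688838e+00]
-3.141592653589793 [ 5.04756024e-01  2.46735667e-01  2.00005545e+00 -4.44089210e-16
  8.94801537e-01 -1.33604030e+00] [-1.16092049e-01  1.42186933e-01  1.98576963e+00 -4.44089210e-16
  1.01363609e+00 -1.68688838e+00]
1.775 [5.05237588e-01 1.01881343e-01 1.96389705e+00 2.02161590e-04
 1.07512912e+00 1.80509977e+00]
False [0.41114073 0.30712956 0.01216207]
3.7083 0.10884533847373679 59.989429553970695 [-1.01096307 -0.26899332  1.75811375]
4.9167 0.11164565589491149 [ 0.21097209 -0.39654012 -1.11997022]
6.075 [0.46983846 0.01174063 0.16970059]
```

View pics/held.png

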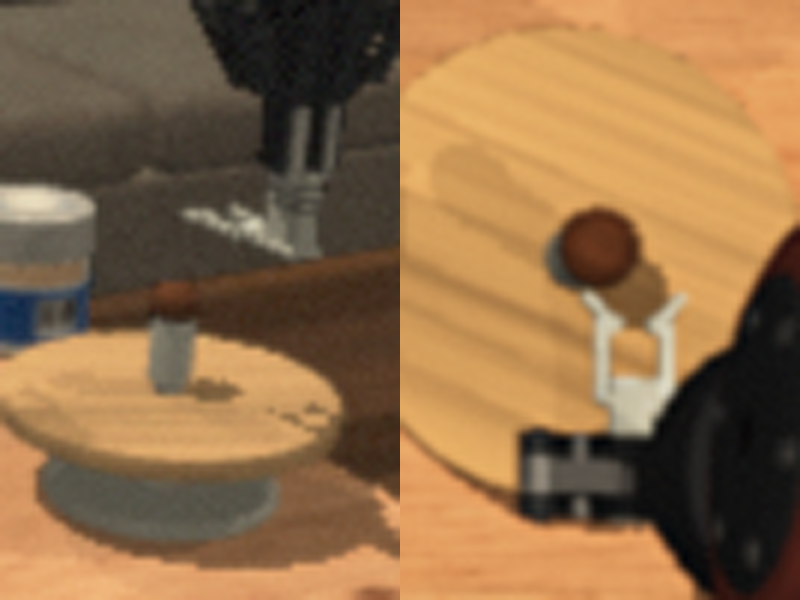

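The clip is held level, mouth towards the post. In the top tile its nose midpoint is about (636,310) and the knob is at (600,247). I'll check lateral alignment numerically, then descend to feel the plate.

```bash
python3 - <<'E'
from h import *
from plant import robot,monitor
x,y=proj(C["top"],[.53,.011,.11])[0].astype(int)
def w(p,z):
    q=np.array([x-33,y-50])+(np.array(p)+.5)/[5.97,6]-.5
    return least_squares(lambda v:(proj(C["top"],[v[0],v[1],z])[0]-q),[.5,0]).x
print("noses",w((236,310),.163),"root",w((240,408),.163),"knob",w((200,247),.107))
p=monitor.get_eef_pos();print(p)
robot.move_l([p[0],.011,.095],vel=.12)
print(monitor.get_eef_pos(),monitor.get_contact_force())
print(robot.move_l([p[0],.011,.045],vel=.015,until_force=2.5),monitor.get_eef_pos(),monitor.get_contact_force(),monitor.get_moment(),monitor.get_t())
E
```

```text
noses [0.52542811 0.01194102] root [0.49339768 0.01088637] knob [0.55167533 0.01117616]
[0.46993877 0.01215906 0.16983158]
[0.47059823 0.01110031 0.0955549 ] [ 0.02426385 -0.66112203 -0.60704325]
True [0.4697881  0.01109051 0.06952657] [ 0.29093621 -0.27001777  2.99028244] [ 0.01322486 -0.0195417   0.01836477] 8.725
```

```bash
python3 - <<'E'
from plant import robot,monitor
p=monitor.get_eef_pos()
robot.move_l([.470,.011,p[2]+.0008],vel=.02)
print(monitor.get_eef_pos(),monitor.get_contact_force())
z=p[2]+.0008
for x in(.488,.494,.4985,.5015,.5045,.5075,.510,.512,.514):
    s=robot.move_l([x,.011,z],vel=.012,until_force=15)
    f=monitor.get_contact_force();print(x,s,monitor.get_eef_pos().round(4),f.round(1),monitor.get_t())
    if s or f[0]<-14: break
E
```

```text
[0.47011387 0.01098652 0.0702798 ] [ 0.27176598 -0.09414379  1.6024725 ]
0.488 False [0.488  0.011  0.0703] [-1.   0.3  0.8] 10.6333
0.494 False [0.4932 0.0112 0.07  ] [-4.1  1.   2.8] 11.2833
0.4985 False [0.4947 0.0113 0.0692] [-9.4  0.9  5.6] 11.8083
0.5015 False [0.4983 0.0114 0.0694] [-7.2 -0.   4.5] 12.2083
0.5045 False [0.5077 0.0109 0.0711] [ 5.8  1.8 -2.7] 12.6083
0.5075 False [0.5082 0.0109 0.0705] [ 2.7  0.7 -1.1] 13.0083
0.51 False [0.5091 0.011  0.0702] [-0.4  1.   2.9] 13.3667
0.512 False [0.5106 0.011  0.0699] [-4.   0.9  5. ] 13.6833
0.514 False [0.5109 0.0111 0.0695] [-7.9  0.6  6.3] 14.0
```

```bash
python3 - <<'E'
from h import *
from plant import robot,monitor,viewer
import cv2
robot.move_l([.5105,.011,.0703],vel=.02);print(monitor.get_contact_force())
robot.open_gripper();print(monitor.get_contact_force())
robot.move_l([.5105,.011,.17],vel=.1)
robot.goto([.40,.20,.25],down(0))
T=[]
for n in("scene","top"):
    c=viewer.capture(n);pickle.dump(c,open(n+"3.pkl","wb"));f=c["frame"][:,:,::-1]
    x,y=proj(C[n],[.53,.011,.08])[0].astype(int)
    T.append(cv2.resize(np.ascontiguousarray(f[y-36:y+36,x-24:x+24]),(400,600),interpolation=cv2.INTER_CUBIC))
    print(x,y)
cv2.imwrite("pics/done.png",np.hstack(T));print(monitor.get_t(),monitor.get_eef_pos())
E
```

```text
[-2.52791231  0.97358323  0.70436202]
[-0.43092967 -0.37944634 -0.04740822]
325 183
327 211
17.2167 [0.40025994 0.1989495  0.24897787]
```

View pics/done.png

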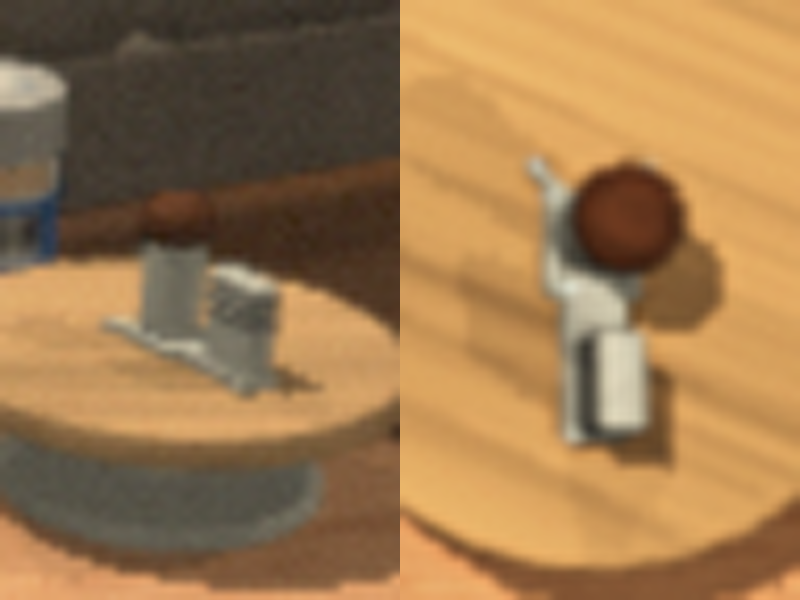

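The clip lies flat in the groove round the post, with the tab top at tile (221,381) in the top view. Next I'll check that the tab-to-post distance is about 41 mm.

```bash
python3 - <<'E'
from h import *
def w(p,z):
    q=np.array([327-24,211-36])+(np.array(p)+.5)/8.3333-.5
    return least_squares(lambda v:(proj(C["top"],[v[0],v[1],z])[0]-q),[.5,0]).x
a,b=w((221,381),.098),w((229,217),.058+.052);print(a,b,np.hypot(*(a-b)))
E
```

```text
[0.51075618 0.01156977] [0.55168534 0.01194115] 0.0409308464922688
```

```bash
python3 -c "
from plant import robot
print(robot.finish_job())"
```

```text
the job is handed in; nothing more can be done
None
```

The steel clip is snapped home round the neck, lying flat on the plate and released (tab-to-post distance measured 40.9 mm against 41 mm nominal); I handed the job in at about 17 s, with push forces peaking around 11 N on the wrist sensor, and no verdict came back.

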